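Set the tube shaker to the third click and start it

ROBOT

A 7-joint arm with a two-finger parallel gripper is mounted at the origin on the work surface. World frame = base frame: x ahead of the robot, y to its left, z up, the work surface at z = 0. Lengths are in mm, angles in rad, forces in N, time in s.
With the tool pointing down it reaches from about 425 to 950 mm from the base axis. Payload 16.7 kg.
Tool frame: the origin (TCP) lies midway between the tips of the shut fingers; the grasp point (between the pads) lies 19 mm behind it (ctrl.grip_depth is the distance from the TCP to the grasp point, in mm); z points along the fingers, y is the direction in which the jaws open and shut (so a half turn about z gives the same grasp; the last joint's range is limited). The gripper opens to 94 mm and grips with 3 to 60 N. Pads are 16 mm wide; open, the fingers measure 119 mm over their backs; the gripper's body (75 mm by 177 mm) begins 78 mm behind the grasp point.
Start: joints at [1.135, 0.426, 0.074, 1.606, -0.034, 1.111, -0.067], TCP at [190.917, -647.397, 166.867] pointing down, gripper open.
Joint ranges: [-2.85, 2.85], [-0.5, 2.14], [-1.23, 1.37], [0.21, 2.46], [-1.02, 4.16], [0.16, 2.05], [-2.73, 2.73]. Speed limits (rad/s): [1.89, 1.89, 2.39, 2.39, 3.01, 3.01, 3.01].

INTERFACE

Orientations are given as a unit quaternion [w, x, y, z].
In Python, from workcell import ctrl, eyes gives the robot as it stands.
- The arm moves only by the tool step_arm, never from a script. Its argument "plan" is a list of rows, each a list of 7 numbers: the shift along the tool's x, y, z in m, then the turn, a rotation vector about the tool's x, y, z in degrees, then the closure, from -1 (fully open) to 1 (shut). In form: [[x, y, z, ax, ay, az, grip], ...]. A call has 1 to 5 rows; each row shifts and turns the commanded pose from where the row before left it, along the tool's axes as they then stand; what a row does not reach is not made up. A row lasts 1/10 s, in which the tool goes at most 50 mm and 8.59 degrees, less where a joint would pass 70% of its speed; a pose out of reach is approached as far as the arm can. A call is refused whole if a number of a shift passes 0.05 or a number of a turn 8.59, either way. A call with a gripper value outside its range is refused whole. The fingers move at their own pace and stop on an object; "force" is the grip in N (left out, the last holds). Time passes only in rows, so rows that do not move let the fingers close. It gives the time, the measured TCP pose, the force and the opening at its end, in the units of the state.
- ctrl.read_state(): the state, without advancing time (a new reading comes with each control period).
- eyes.read_camera(name): name is "scene" or "side" or "wrist"; returns (picture, depth): 480x640x3 uint8, red, green, blue; 480x640 float32, mm along the optical axis (not along the pixel's ray), 0 where there is no reading.
- eyes.camera_params(name): a dict with "mtx" (3x3 intrinsics, pixels), "k1" (the pictures are not rectified: a ray, as slopes to the right and down, at radius r is drawn at 1 + k1 r^2 times it, then the intrinsics apply), "extrinsics" (4x4, takes a point from camera to world coordinates). Camera axes: x right, y down, z forward; pixel columns grow to the right and rows downward; lengths in mm; the calibration is good to about 2 mm. A picture is of the moment at which its call begins: read the wrist's pose just before it. camera_params takes no time and is no camera call; for the wrist camera it gives the pose at the moment of the call.
- ctrl.close_job(): hands the job in, once; it reports no verdict.
The state is a dict: "time": time; "qpos": joint angles; "dq": joint speeds; "effort": joint torques, N m; "eef_pos": TCP position; "orientation": TCP orientation; "force": force on the tool from outside, world axes, zero at the start; "torque": the same for the moment, N m; "finger_gap": finger opening in mm.
Only numpy, scipy, OpenCV 4.12 (cv2) and the standard library are available. Lean on these libraries where they do the work, as an engineer would, in place of code of your own. Each camera call takes 0.05 s, during which the arm holds its last target.

TASK

Set the tube shaker and start it: with a fingertip, push its black slide lever from the off end to the third click, feeling each click and not running on past the third, then press the round start button fully down and let it come up again. Only push: do not pinch the lever, and leave the loose tubes, stoppers and other things on and around the shaker where they are.

Things in the scene. Friction and masses are not known exactly. Their poses are not given: they have to be found in the camera images.
- shaker: grey bench tube shaker, fixed; origin at table height, housing x -120 to 140, y -160 to 160 mm about it; front (robot's side) is its -x. Flat control deck 70 mm above the table. Tray of white-stoppered tubes along the back (x 40 to 130, y +-145 mm), to 121 mm above the table. On the deck at x = -80 mm: lever slot (lever centre y = -100 mm when off, 0 at the far end) and start button (y = 105 mm)
- lever (a joint): lever travel in m: 0 off (its start), growing along the shaker's +y; clicks one to five at 0.02, 0.04, 0.06, 0.08, 0.10 (end stop). White bars by the slot, longer click by click, mark off and the clicks. Each crest, halfway between detents, takes 4 to 7 N; then the push drops away as the lever snaps up to 10 mm ahead into the next detent. Let go, it settles within 1 mm of a detent
- lever_top (a point): centre of the top of the black lever tab. The tab is 14 mm thick along the travel (shaker's y), 30 mm wide across it (shaker's x), and stands 46 mm above the control deck (its top is 116 mm above the table); the deck is flat and clear for 50 mm behind it at the off end. Firm finger contact on both of its broad faces at once counts as pinching
- start (a joint): travel of the start button in m: 0 up, 0.006 fully down; a spring pushes it back, about 5 N when fully down
- start_top (a point): centre of the top of the black start button, a disc 34 mm across, 22 mm above the control deck (92 mm above the table), standing 10 mm proud of its round steel housing (50 mm across); pressed straight down
- stopper: a loose white stopper, 22 mm across and 18 mm high, standing on the control deck between lever and button, to be left alone; origin under its centre
- rack: loose steel block 100 x 60 x 30 mm with seven white-stoppered tubes, 77 mm high in all, on the table to the left of the shaker, to be left alone; origin under its centre
- tube_stand: loose round foot 44 mm across carrying one white-stoppered tube, 87 mm high in all, on the table just in front of the shaker, to be left alone; origin under its centre
- forceps: loose steel forceps 130 mm long (along its own y), 6 mm high, lying on the table in front of the shaker, to be left alone; origin under its middle
- reagent: loose amber bottle 60 mm across, 110 mm high, on the table to the right of the shaker, to be left alone; origin under its centre
- stopper_tray: loose open steel tray 120 x 160 x 35 mm with white stoppers in it, far left on the table, to be left alone; origin under its centre
- label_roll: loose roll of paper labels, a ring 80 mm across and 30 mm high, on the table at the far right, to be left alone; origin under its centre

How it is judged:
By the outcome, as a careful person would: the job done as asked, in the order asked, and still so for the second after the job is handed in, with the robot touching nothing.
It also fails if it takes over 64 s, if anything falls off the work surface, if the arm or the gripper's body presses on something with over 40 N, if the wrist force passes 120 N, or if a joint passes its speed limit or range.

## Working session

There is one attempt and no reset: what is moved stays moved. The work goes in short steps, Python scripts to look and compute and a tool call to move; the robot and the scene stay as the last step left them, time stands still between calls to the robot, and variables do not carry over. Pictures are saved under pics/ and viewed, and the job is handed in when it is done.

Besides the shell and the picture viewer there is one more tool, called after "Call:" as name(argument=value, ...), one argument or row to a line, values as JSON. step_arm: Moves the arm, as the interface text tells. Its arguments: {"type":"object","properties":{"plan":{"type":"array","items":{"type":"array","items":{"type":"number"}}},"force":{"type":"number"}},"required":["plan"]}

```bash
mkdir -p pics; ls
python3 - <<'E'
from workcell import ctrl, eyes
import cv2,numpy as np
s=ctrl.read_state()
for k,v in s.items(): print(k,np.round(v,3))
for n in ("scene","side"):
    p,d=eyes.read_camera(n); cv2.imwrite(f"pics/{n}0.png",p[:,:,::-1]); np.savez(f"{n}0.npz",p=p,d=d,**eyes.camera_params(n))
    c=eyes.camera_params(n); print(n,c["mtx"].round(1).tolist(),c["k1"],c["extrinsics"].round(3).tolist())
E
```

```text
pics
time 0.0
qpos [ 1.135  0.427  0.074  1.607 -0.034  1.111 -0.067]
dq [-0.    -0.001 -0.     0.    -0.    -0.001  0.   ]
effort [-1.0000e-03 -9.3580e+01  3.6660e+00 -4.5419e+01 -4.9000e-02  2.0000e-02
  0.0000e+00]
eef_pos [ 190.719 -646.98   166.166]
orientation [-0.001  0.99   0.143 -0.   ]
force [0.163 0.105 0.027]
torque [-0.003  0.01   0.05 ]
finger_gap 93.927
scene [[499.8, 0.0, 313.0], [0.0, 499.8, 244.9], [0.0, 0.0, 1.0]] -0.04135766794660408 [[0.634, 0.468, -0.616, 1521.639], [0.773, -0.365, 0.519, -831.231], [0.018, -0.805, -0.593, 1012.631], [0.0, 0.0, 0.0, 1.0]]
side [[483.5, 0.0, 316.7], [0.0, 483.5, 242.9], [0.0, 0.0, 1.0]] 0.03252021973232102 [[-0.967, -0.149, 0.208, 333.695], [-0.255, 0.551, -0.795, 952.828], [0.004, -0.821, -0.57, 798.814], [0.0, 0.0, 0.0, 1.0]]
```

View pics/scene0.png

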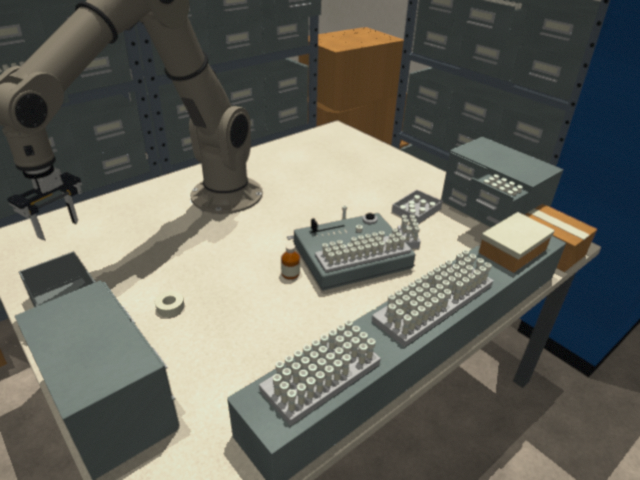

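View pics/side0.png

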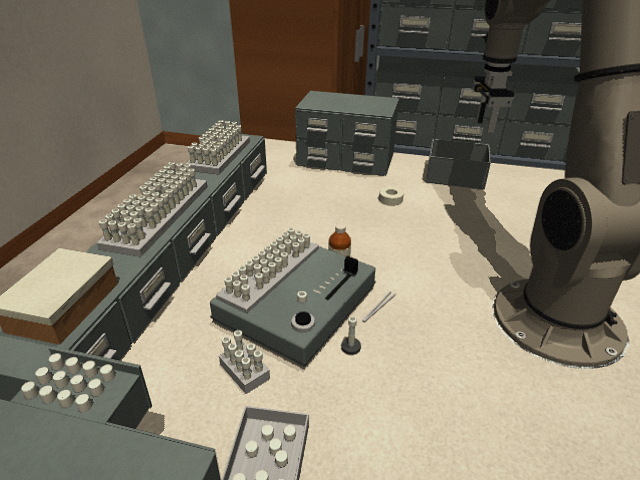

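The side view shows the lever at about (351,266), the button at (303,320), the loose stopper at (302,296), the tube stand at (351,335) and the reagent bottle at (340,240). Next I'll measure them in the world frame.

```bash
cat > h.py <<'E'
import numpy as np,cv2
def cloud(p,d,c):
    K=c["mtx"];k=float(c["k1"]);E=c["extrinsics"]
    v,u=np.mgrid[0:480,0:640]
    pts=np.stack([u,v],-1).reshape(-1,1,2).astype(np.float64)
    n=cv2.undistortPoints(pts,K,np.array([k,0,0,0,0.])).reshape(480,640,2)
    P=np.dstack([n*d[...,None],d])
    W=P@E[:3,:3].T+E[:3,3]; W[d<=0]=np.nan
    return W
def proj(X,c):
    E=np.linalg.inv(c["extrinsics"]);r,_=cv2.Rodrigues(E[:3,:3])
    return cv2.projectPoints(np.atleast_2d(np.float64(X)),r,E[:3,3],c["mtx"],np.array([float(c["k1"]),0,0,0,0.]))[0].reshape(-1,2)
E
python3 - <<'E'
from h import *
for n in("side","scene"):
    z=np.load(n+"0.npz");W=cloud(z["p"],z["d"],z)
    if n=="side":
        for (u,v) in [(351,262),(303,320),(302,295),(302,297),(351,320),(378,306),(340,230),(320,340),(250,375)]: print(u,v,W[v,u].round(1),z["p"][v,u])
    # deck points
    m=(abs(W[...,2]-70)<5)&(W[...,0]>300)&(W[...,0]<900)&(abs(W[...,1])<400)
    m=cv2.morphologyEx(m.astype(np.uint8),cv2.MORPH_OPEN,np.ones((3,3)))
    nn,l,st,ce=cv2.connectedComponentsWithStats(m)
    i=1+st[1:,4].argmax(); Q=W[l==i]; print(n,st[i],np.median(Q,0).round(1))
    r=cv2.minAreaRect(Q[:,:2].astype(np.float32));print(r,cv2.boxPoints(r).round(1).tolist())
    im=z["p"][:,:,::-1].copy()
    x,y,w,h=st[i][:4]
    cv2.imwrite(f"pics/{n}z.png",cv2.resize(im[max(0,y-50):y+h+40,max(0,x-40):x+w+40],None,fx=3,fy=3,interpolation=cv2.INTER_CUBIC)[:600,:800]);print("crop",x-40,y-50)
    # lever dark pts above deck
    m=(z["p"].max(2)<45)&(W[...,2]>80)&(W[...,2]<125)&(W[...,0]>300)&(W[...,0]<900)&(abs(W[...,1])<400)
    nn,l,st,ce=cv2.connectedComponentsWithStats(m.astype(np.uint8))
    for i in range(1,nn):
        if st[i,4]>8: Q=W[l==i];print("dark",st[i],Q.min(0).round(1),Q.max(0).round(1),Q.mean(0).round(1))
E
```

```text
351 262 [485.8  50.4 111.4] [13 12  9]
303 320 [546.5 248.9  93.3] [14 13  9]
302 295 [571.3 171.2  91. ] [169 170 146]
302 297 [570.4 174.4  88. ] [179 177 156]
351 320 [451.  217.5  88. ] [199 200 174]
378 306 [411.   68.1   5.8] [159 150 132]
340 230 [542.5 -85.8 105.8] [121 110  94]
320 340 [510.2 246.4  41.8] [49 49 46]
250 375 [620.7 370.4  39.6] [88 84 69]
side [ 211  246  164  103 6153] [567.  157.8  71.8]
((603.0673217773438, 111.3294906616211), (323.2425231933594, 259.8599853515625), 71.88714599609375) [[429.29998779296875, -1.899999976158142], [676.2999877929688, -82.69999694824219], [776.7999877929688, 224.5], [529.7999877929688, 305.29998779296875]]
crop 171 196
dark [344 256  14  18 184] [471.5  37.4  80. ] [503.4  57.1 120.4] [486.5  48.7 102. ]
dark [296 312  15  13 160] [534.1 224.1  82.5] [563.7 256.6  97.7] [548.7 242.9  92.4]
scene [ 296  213   96   63 1760] [544.7  93.2  70.3]
((599.5623779296875, 109.56098937988281), (321.2159729003906, 257.9276428222656), 73.33757019042969) [[430.0, -7.300000190734863], [677.0999755859375, -81.30000305175781], [769.2000122070312, 226.39999389648438], [522.0999755859375, 300.3999938964844]]
crop 256 163
dark [367 214   7   5  26] [542.8 217.5  83.5] [566.7 243.   96. ] [557.5 230.2  90.5]
dark [312 220   5  12  46] [475.9  30.4  81.1] [504.8  44.1 116.5] [494.6  36.4  98.6]
```

Run:
```python
from h import *
H=np.zeros((12,14))
for n in("side","scene"):
    z=np.load(n+"0.npz");W=cloud(z["p"],z["d"],z).reshape(-1,3);W=W[np.isfinite(W[:,0])]
    W=W[W[:,2]<1000]
    i=((W[:,0]-0)//100).astype(int);j=((W[:,1]+900)//100).astype(int)
    ok=(i>=0)&(i<12)&(j>=0)&(j<14);np.maximum.at(H,(i[ok],j[ok]),W[ok,2])
print("cols y from -900 step100; rows x from 0");print(H.round().astype(int))
```

```text
cols y from -900 step100; rows x from 0
[[  7   8   8   9 762 763 719 733 659 475 322   7  10   8]
 [  7 349 654 706 764 764 757 746 343  37   9   7   9   9]
 [  5 350 644 656   8   7   7   9   7   8   9   9   8  11]
 [  7 104 106   7   8   8   8   8   9  11   8   7   7   7]
 [223 224 224  35  37   8   7   8  74 122  77  93   9  40]
 [225 226 226   9   7   9   8 115 115 119  93  98  70  40]
 [225 226 226   8   8   9   8   7 127 126 126 125  83  40]
 [225 226 225   8   8  10   9   9  75 125 127 125  32   8]
 [223 225 225   9  65  63  64  64  63  63  62  62  63  63]
 [  7   9   7 146 217 217 216 216 216 217 217 215 215 214]
 [  6   5   3 145 217 218 217 218 217 218 217 215 215 215]
 [  0   0   0   0   1   0   0   0   0   4   2   0   0   1]]
```

Call:
step_arm(
  plan=[
    [0, 0, -0.04, 0, 0, 0, 1],
    [0, 0, -0.05, 0, 0, 0, 1],
    [0, 0, -0.04, 0, 0, 0, 1],
  ],
  force=40,
)

```text
time: 0.4
eef_pos: [190.8, -647.3, 299.1]
orientation: [0.0, 0.99, 0.143, 0.0]
force: [0.6, -1.1, -0.3]
finger_gap: 73.5
```

View pics/sidez.png

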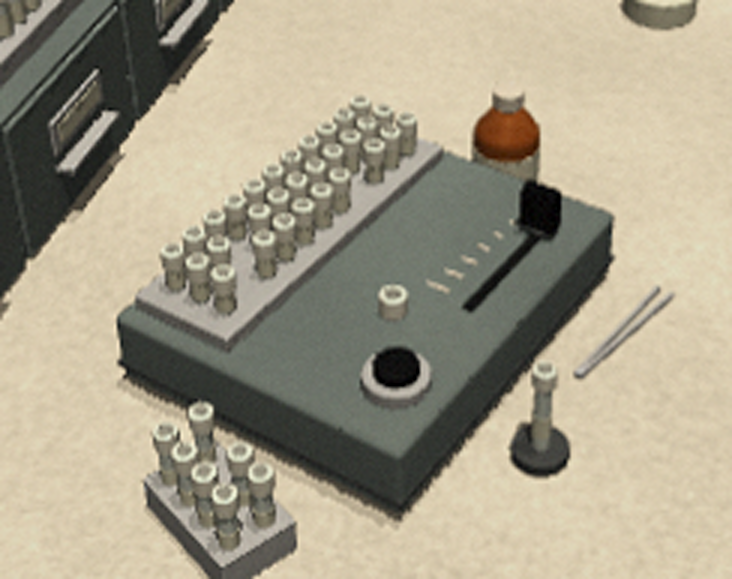

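Call:
step_arm(
  plan=[
    [0.042, -0.025, 0, 0, 0, 0, 1],
    [0.042, -0.025, 0, 0, 0, 0, 1],
    [0.042, -0.025, 0, 0, 0, 0, 1],
    [0.042, -0.025, 0, 0, 0, 0, 1],
    [0.042, -0.025, 0, 0, 0, 0, 1],
  ],
)

```text
time: 0.9
eef_pos: [357.9, -466.3, 296.8]
orientation: [-0.0, 0.99, 0.143, -0.0]
force: [1.7, -0.8, 0.3]
finger_gap: 33.3
```

Call:
step_arm(
  plan=[
    [0.042, -0.025, 0, 0, 0, 0, 1],
    [0.042, -0.025, 0, 0, 0, 0, 1],
    [0.042, -0.025, 0, 0, 0, 0, 1],
    [0.042, -0.025, 0, 0, 0, 0, 1],
    [0.042, -0.025, 0, 0, 0, 0, 1],
  ],
)

```text
time: 1.4
eef_pos: [523.9, -287.1, 296.8]
orientation: [-0.0, 0.99, 0.143, -0.0]
force: [0.8, -1.4, 0.2]
finger_gap: 0.6
```

Call:
step_arm(
  plan=[
    [0, 0, 0, 0, 0, -8, 1],
    [0, 0, 0, 0, 0, -8, 1],
    [0, 0, 0, 0, 0, -8, 1],
    [0, 0, 0, 0, 0, -8, 1],
    [0, 0, 0, 0, 0, -8, 1],
  ],
)

```text
time: 1.9
eef_pos: [522.9, -288.7, 296.5]
orientation: [-0.0, 0.88, 0.475, -0.0]
force: [-0.2, -0.3, -0.3]
finger_gap: 0.5
```

Call:
step_arm(
  plan=[
    [0, 0, 0, 0, 0, -8, 1],
    [0, 0, 0, 0, 0, -8, 1],
  ],
)

```text
time: 2.1
eef_pos: [522.9, -288.8, 296.5]
orientation: [-0.0, 0.805, 0.593, -0.0]
force: [1.2, 0.7, -0.1]
finger_gap: 0.7
```

Call:
step_arm(
  plan=[
    [0.044, -0.02, 0, 0, 0, 0, 1],
    [0.044, -0.02, 0, 0, 0, 0, 1],
    [0.044, -0.02, 0, 0, 0, 0, 1],
    [0.044, -0.02, 0, 0, 0, 0, 1],
    [0.044, -0.02, 0, 0, 0, 0, 1],
  ],
)

```text
time: 2.6
eef_pos: [493.4, -47.1, 296.8]
orientation: [0.0, 0.807, 0.591, -0.0]
force: [1.3, 0.2, -0.4]
finger_gap: 0.5
```

Call:
step_arm(
  plan=[
    [0.044, -0.02, 0, 0, 0, 0, 1],
    [0, 0, 0, 0, 0, 0, 1],
    [0, 0, 0, 0, 0, 0, 1],
  ],
)

```text
time: 2.9
eef_pos: [488.1, -0.2, 296.9]
orientation: [0.0, 0.806, 0.592, -0.0]
force: [-0.4, -0.2, -0.4]
finger_gap: 0.7
```

Run:
```python
from workcell import ctrl, eyes
import cv2,numpy as np
c=eyes.camera_params("wrist")
p,d=eyes.read_camera("wrist"); cv2.imwrite("pics/wrist1.png",p[:,:,::-1]); np.savez("wrist1.npz",p=p,d=d,**c)
s=ctrl.read_state()
for k in("time","qpos","eef_pos","orientation"): print(k,np.round(s[k],3))
print(c["extrinsics"].round(3))
```

```text
time 2.95
qpos [ 0.375  0.047 -0.517  1.809  0.025  1.291 -0.455]
eef_pos [488.267  -1.397 296.749]
orientation [ 0.     0.807  0.591 -0.   ]
[[ 9.54000e-01 -2.89000e-01 -8.20000e-02  5.11654e+02]
 [-3.00000e-01 -9.17000e-01 -2.64000e-01  7.55680e+01]
 [ 1.00000e-03  2.76000e-01 -9.61000e-01  5.14988e+02]
 [ 0.00000e+00  0.00000e+00  0.00000e+00  1.00000e+00]]
```

View pics/wrist1.png

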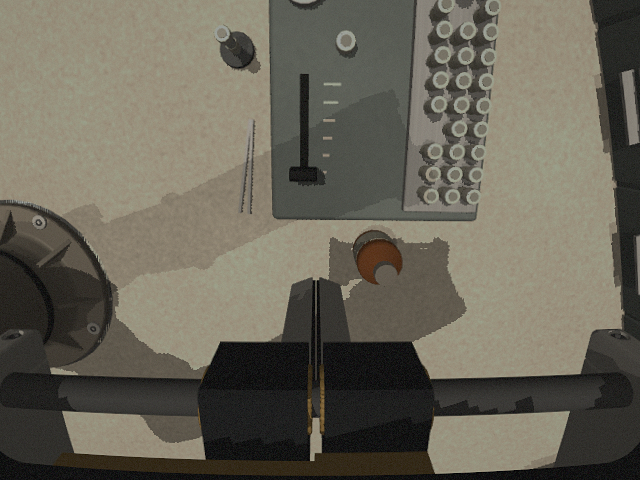

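The wrist view shows the lever top at about (303,175), the slot running up to (304,75), the five click bars at x≈330, the stopper at (346,41), and the bottle at (380,258), clear of the deck. I'll measure from this view.

Run:
```python
from h import *
z=np.load("wrist1.npz");p=z["p"];W=cloud(p,z["d"],z)
m=(p.max(2)<60)&(W[...,2]>108)&(W[...,2]<124); m[:, :250]=0; m[280:]=0
Q=W[m];print("lever top",m.sum(),Q.mean(0).round(1),np.median(Q,0).round(1));v,u=np.where(m);print(u.min(),u.max(),v.min(),v.max())
r=cv2.minAreaRect(Q[:,:2].astype(np.float32));print(r)
# deck front-edge (-x) line and -y edge
m=(abs(W[...,2]-70)<6)&(np.arange(480)[:,None]<225)
E=[]
for row in range(20,205,3):
    c=np.where(m[row,255:300])[0]
    if len(c):E.append(W[row,255+c[0]][:2])
E=np.array(E);l=cv2.fitLine(E.astype(np.float32),cv2.DIST_HUBER,0,.01,.01).ravel();print("front edge",l,np.degrees(np.arctan2(l[1],l[0])))
F=[]
for col in range(285,395,3):
    c=np.where(m[190:225,col])[0]
    if len(c):F.append(W[190+c[-1],col][:2])
F=np.array(F);k=cv2.fitLine(F.astype(np.float32),cv2.DIST_HUBER,0,.01,.01).ravel();print("right edge",k,np.degrees(np.arctan2(k[1],k[0])))
print("slot",W[80,304].round(1),W[160,304].round(1))
for n in("side",):
    zz=np.load(n+"0.npz")
for a,b in [(346,41),(380,245),(237,50),(250,165)]:print(a,b,W[b,a].round(1))
psi=np.arctan2(l[1],l[0]); ey=np.array([np.cos(psi),np.sin(psi)]); 
if ey[1]<0: ey=-ey
ex=np.array([ey[1],-ey[0]])
# corner: front & right edges
A=np.array([l[:2],-k[:2]]).T;t=np.linalg.solve(A,k[2:]-l[2:]);co=l[2:]+t[0]*l[:2]
o=co+120*ex+160*ey;print("ey",ey,"corner",co,"origin",o,"lever",o-80*ex-100*ey,"btn",o-80*ex+105*ey)
```

```text
lever top 677 [569.9  66.3 114.5] [498.3  46.6 115.5]
289 493 7 270
((618.4093017578125, 38.58552551269531), (274.9827575683594, 166.4870147705078), 29.72928237915039)
front edge [3.0889407e-01 9.5109648e-01 4.7064218e+02 1.1965576e+02] 72.0074
right edge [ 9.5058537e-01 -3.1046325e-01  4.9059863e+02 -2.1027584e+01] -18.08715
slot [518.7 140.2  71.2] [491.1  54.6  71.4]
346 41 [573.5 162.   89.1]
380 245 [550.8 -75.3  71. ]
237 50 [452.1 204.3  31.9]
250 165 [415.1  67.6   5.6]
ey [0.30889407 0.9510965 ] corner [431.24707    -1.6432419] origin [594.8017   113.464905] lever [487.8246    43.066772] btn [551.1479  238.04155]
```

Run:
```python
from h import *
z=np.load("wrist1.npz");p=z["p"];W=cloud(p,z["d"],z)
m=(p.max(2)<60)&(W[...,2]>110)&(W[...,2]<124); m[:, :280]=0;m[:,330:]=0; m[200:]=0;m[:150]=0
Q=W[m];r=cv2.minAreaRect(Q[:,:2].astype(np.float32));print(m.sum(),Q.mean(0),r)
```

```text
362 [486.83229369  42.27948288 115.21247146] ((486.58251953125, 41.98641586303711), (14.309192657470703, 29.734174728393555), 72.04017639160156)
```

Call:
step_arm(
  plan=[
    [0.007, -0.014, 0.02, 0, 0, 0, 1],
    [0, 0, 0.045, 0, 0, 0, 1],
    [0, 0, 0.045, 0, 0, 0, 1],
    [0, 0, 0.04, 0, 0, 0, 1],
    [0, 0, 0, 0, 0, 0, 1],
  ],
)

```text
time: 3.45
eef_pos: [474.1, 8.3, 142.7]
orientation: [-0.002, 0.807, 0.59, -0.003]
force: [-0.8, 0.7, 0.3]
finger_gap: 0.4
```

Call:
step_arm(
  plan=[
    [0, 0.001, 0.025, 0, 0, 0, 1],
    [0, 0, 0.02, 0, 0, 0, 1],
    [0, 0, 0.004, 0, 0, 0, 1],
    [0, 0, 0, 0, 0, 0, 1],
  ],
)

```text
time: 3.85
eef_pos: [478.7, 9.2, 98.9]
orientation: [0.0, 0.807, 0.59, 0.0]
force: [-0.4, 0.6, 0.0]
finger_gap: 0.5
```

```bash
cat > look.py <<'E'
import sys
from workcell import ctrl, eyes
from h import *
tag=sys.argv[1]
c=eyes.camera_params("wrist");p,d=eyes.read_camera("wrist"); np.savez(tag+".npz",p=p,d=d,**c)
cv2.imwrite(f"pics/{tag}.png",p[:,:,::-1]);s=ctrl.read_state()
W=cloud(p,d,c);ey=np.array([.309,.951]);ex=np.array([.951,-.309]);L=np.array([487.,42.4])
m=(p.max(2)<60)&(W[...,2]>109)&(W[...,2]<124)
R=W[...,:2]-L;m&=(abs(R@ex)<25)&(R@ey>-20)&(R@ey<120)
if m.sum()>20:
    a=(R[m]@ey);print("lever y range",np.percentile(a,[2,50,98]).round(1),"px",m.sum())
t=np.array(s["eef_pos"]);q=t[:2]-L
print(s["time"],"tcp rel lever-off: ey %.1f ex %.1f z %.1f"%(q@ey,q@ex,t[2]),"F along ey/ex/z",np.round([s["force"][:2]@ey,s["force"][:2]@ex,s["force"][2]],2))
E
python3 look.py w2
```

```text
lever y range [-7.5  0.7  6.4] px 1287
3.9 tcp rel lever-off: ey -33.9 ex 2.6 z 99.4 F along ey/ex/z [-0.84 -0.01 -0.45]
```

View pics/w2.png

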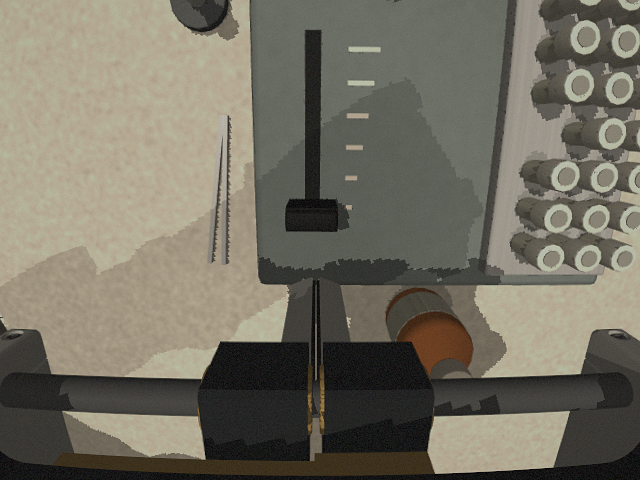

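Call:
step_arm(
  plan=[
    [0.008, -0.002, 0.002, 0, 0, 0, 1],
    [0.004, 0, 0, 0, 0, 0, 1],
    [0, 0, 0, 0, 0, 0, 1],
  ],
)

```text
time: 4.2
eef_pos: [480.3, 22.7, 96.5]
orientation: [0.0, 0.806, 0.591, 0.0]
force: [0.0, -0.1, -0.1]
finger_gap: 0.5
```

Call:
step_arm(
  plan=[
    [0.002, 0, 0, 0, 0, 0, 1],
    [0.002, 0, 0, 0, 0, 0, 1],
    [0, 0, 0, 0, 0, 0, 1],
  ],
)

```text
time: 4.5
eef_pos: [481.1, 25.8, 96.0]
orientation: [-0.0, 0.807, 0.591, 0.0]
force: [0.3, -0.1, 0.0]
finger_gap: 0.1
```

Call:
step_arm(
  plan=[
    [0.002, 0, 0, 0, 0, 0, 1],
    [0, 0, 0, 0, 0, 0, 1],
  ],
)

```text
time: 4.7
eef_pos: [481.6, 27.6, 95.9]
orientation: [-0.0, 0.807, 0.591, 0.0]
force: [0.5, -0.8, 0.6]
finger_gap: 0.5
```

Call:
step_arm(
  plan=[
    [0.002, 0, 0, 0, 0, 0, 1],
    [0, 0, 0, 0, 0, 0, 1],
  ],
)

```text
time: 4.9
eef_pos: [482.3, 29.6, 95.9]
orientation: [-0.0, 0.807, 0.591, 0.0]
force: [-0.0, 0.2, 0.1]
finger_gap: 0.6
```

```bash
python3 look.py w3
```

```text
lever y range [-6.   1.3  6.4] px 1238
4.95 tcp rel lever-off: ey -13.8 ex -0.5 z 95.9 F along ey/ex/z [-0.41 -0.27 -0.39]
```

Call:
step_arm(
  plan=[
    [0.002, 0, 0, 0, 0, 0, 1],
    [0, 0, 0, 0, 0, 0, 1],
  ],
)

```text
time: 5.15
eef_pos: [482.9, 31.5, 95.9]
orientation: [-0.0, 0.807, 0.591, 0.0]
force: [0.2, 0.8, 0.1]
finger_gap: 0.6
```

Call:
step_arm(
  plan=[
    [0.002, 0, 0, 0, 0, 0, 1],
    [0, 0, 0, 0, 0, 0, 1],
  ],
)

```text
time: 5.35
eef_pos: [483.5, 33.5, 95.9]
orientation: [-0.0, 0.807, 0.591, 0.0]
force: [-0.3, 0.5, 0.2]
finger_gap: 0.4
```

Call:
step_arm(
  plan=[
    [0.002, 0, 0, 0, 0, 0, 1],
    [0, 0, 0, 0, 0, 0, 1],
  ],
)

```text
time: 5.55
eef_pos: [484.1, 35.4, 95.9]
orientation: [-0.0, 0.807, 0.591, 0.0]
force: [0.2, -0.3, -0.5]
finger_gap: 0.5
```

Call:
step_arm(
  plan=[
    [0.002, 0, 0, 0, 0, 0, 1],
    [0, 0, 0, 0, 0, 0, 1],
  ],
)

```text
time: 5.75
eef_pos: [484.7, 37.2, 95.9]
orientation: [-0.0, 0.807, 0.591, 0.0]
force: [-0.3, 0.1, -0.5]
finger_gap: 0.3
```

```bash
python3 look.py w4
```

```text
lever y range [-5.7  1.7  6.6] px 1188
5.8 tcp rel lever-off: ey -5.7 ex -0.6 z 95.9 F along ey/ex/z [ 0.33  0.17 -0.93]
```

View pics/w4.png

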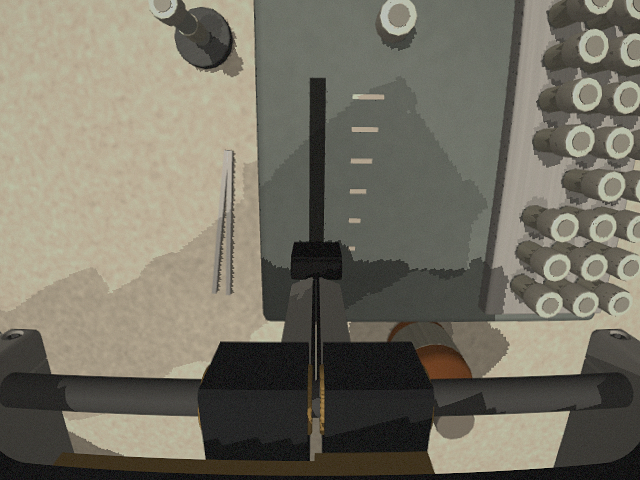

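Run:
```python
from workcell import eyes
from h import *
for n in("side","scene"):
    c=eyes.camera_params(n);p,d=eyes.read_camera(n);np.savez(n+"4.npz",p=p,d=d,**c)
    u,v=proj([487,42,100],c)[0].astype(int)
    cv2.imwrite(f"pics/{n}4.png",cv2.resize(p[v-60:v+60,u-70:u+70,::-1],None,fx=5,fy=5,interpolation=cv2.INTER_CUBIC))
```

```text
(no output)
```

View pics/side4.png

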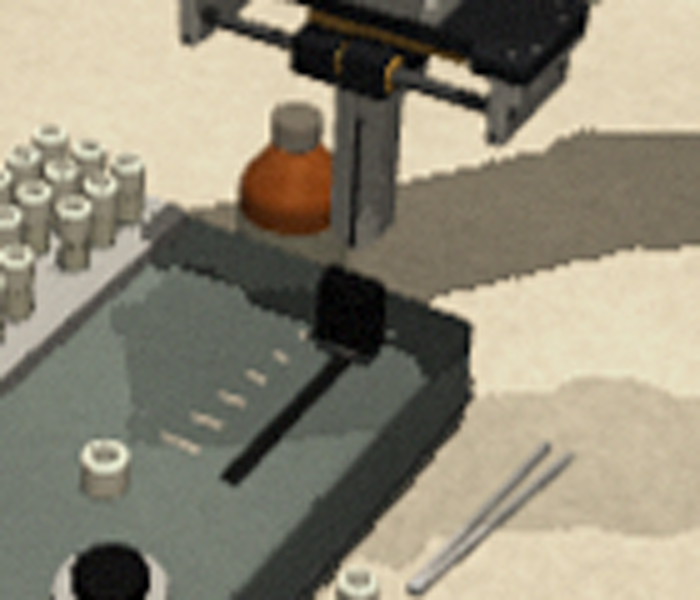

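View pics/scene4.png

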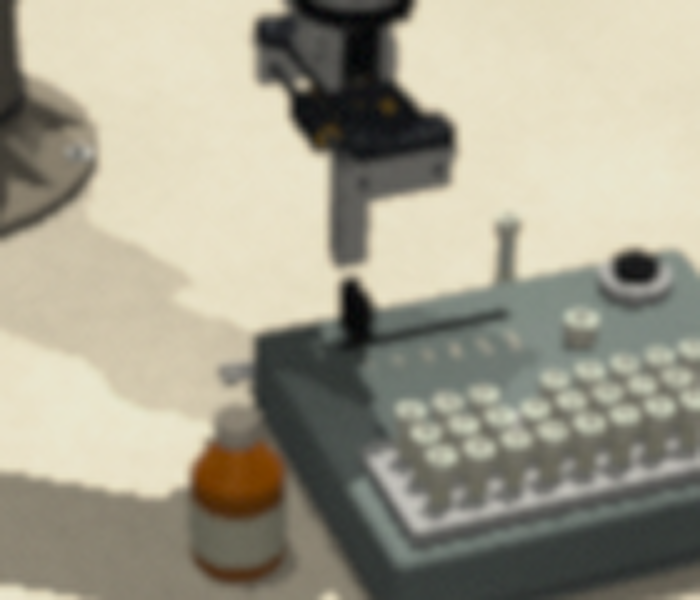

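The tips are actually above the lever top, even though the reported TCP z is 96. I'll measure the true fingertip position.

Run:
```python
from workcell import ctrl,eyes
from h import *
ey=np.array([.309,.951]);ex=np.array([.951,-.309]);L=np.array([487.,42.4])
print(ctrl.read_state()["eef_pos"])
for n in("side4","scene4","w4"):
    z=np.load(n+".npz");W=cloud(z["p"],z["d"],z);R=W[...,:2]-L
    a,b=R@ey,R@ex
    m=(abs(b)<30)&(abs(a+5)<40)&(W[...,2]>75)&(W[...,2]<230)
    for lo in range(75,230,8):
        k=m&(W[...,2]>=lo)&(W[...,2]<lo+8)
        if k.sum()>3: print(n,lo,k.sum(),"ey",np.percentile(a[k],[3,97]).round(1),"ex",np.percentile(b[k],[3,97]).round(1),z["p"][k].mean(0).round())
```

```text
[484.63148917  36.97061917  95.91103404]
side4 75 17 ey [-4.8 30.8] ex [-22.  25.] [43. 43. 39.]
side4 83 39 ey [-6.8  9.5] ex [-14.6  13.5] [9. 8. 8.]
side4 91 35 ey [-3.2 10.2] ex [-14.7  13.5] [8. 8. 8.]
side4 99 37 ey [-3.1  9.5] ex [-14.6  14.5] [8. 8. 8.]
side4 107 45 ey [-3.5 10.2] ex [-15.1  14.5] [10. 10. 10.]
side4 115 43 ey [-4.4  8.4] ex [-13.5  14. ] [25. 24. 21.]
side4 139 20 ey [0.4 6.2] ex [-7.9 10.3] [79. 76. 69.]
side4 147 40 ey [-13.    5.9] ex [-12.1  11.1] [80. 77. 70.]
side4 155 32 ey [-11.9   5.7] ex [-13.  12.] [77. 74. 67.]
side4 163 38 ey [-13.3   6.3] ex [-12.4  10.4] [73. 70. 63.]
side4 171 38 ey [-9.6  5.7] ex [-11.9  12.1] [75. 70. 63.]
side4 179 39 ey [-14.2   6.1] ex [-11.9  13.3] [79. 75. 67.]
side4 187 40 ey [-13.3   6.5] ex [-12.5  12.6] [81. 79. 71.]
side4 195 41 ey [-12.1   5.9] ex [-13.4  11.2] [73. 70. 64.]
side4 203 38 ey [-10.9   5.3] ex [-12.7  11.7] [76. 74. 67.]
side4 211 36 ey [-8.7  6. ] ex [-12.8  11.5] [80. 78. 70.]
side4 219 15 ey [-4.9  5.6] ex [-13.3  12.4] [66. 63. 57.]
scene4 75 10 ey [-34.5  17.9] ex [-10.4  19.2] [45. 49. 45.]
sc
[... 1043 characters left out ...]
8] ex [-14.6  13.6] [17. 17. 17.]
w4 107 368 ey [-4.6  6.7] ex [-14.7  14. ] [22. 21. 20.]
w4 115 872 ey [-5.5  5.1] ex [-14.2  13.3] [25. 24. 23.]
w4 131 62 ey [0.9 3.1] ex [-5.7  5.3] [57. 55. 50.]
w4 139 263 ey [1.1 3.2] ex [-11.5  10.1] [67. 65. 60.]
w4 147 341 ey [1.  3.2] ex [-12.2  10.8] [66. 64. 59.]
w4 155 400 ey [-0.7  3.2] ex [-12.2  10.6] [62. 60. 55.]
w4 163 478 ey [-11.9   3.2] ex [-12.3  10.7] [64. 62. 57.]
w4 171 507 ey [1.1 3.3] ex [-12.6  11. ] [62. 60. 55.]
w4 179 581 ey [1.1 3.2] ex [-12.5  10.8] [62. 61. 56.]
w4 187 710 ey [1.  3.2] ex [-12.7  11.1] [62. 60. 55.]
w4 195 355 ey [0.8 3.3] ex [-12.3  10.7] [55. 53. 49.]
w4 203 226 ey [-7.6  3.3] ex [-3.   1.4] [32. 30. 28.]
```

Run:
```python
from h import *
ey=np.array([.309,.951]);ex=np.array([.951,-.309]);L=np.array([487.,42.4])
for n in("side4","scene4","w4"):
    z=np.load(n+".npz");W=cloud(z["p"],z["d"],z);R=W[...,:2]-L
    a,b=R@ey,R@ex
    m=(abs(b)<14)&(abs(a+5)<14)&(W[...,2]>125)&(W[...,2]<180)
    print(n,"tip",np.sort(W[m][:,2])[:12].round(1))
    m=(abs(b)<110)&(abs(a+5)<60)&((abs(b)>20)|(abs(a+5)>20))&(W[...,2]>130)&(W[...,2]<300)
    m=cv2.morphologyEx(m.astype(np.uint8),cv2.MORPH_OPEN,np.ones((3,3)))>0
    print(n,"body",np.percentile(W[m][:,2],[0,1,5,20]).round(1))
```

```text
side4 tip [137.6 137.8 139.1 139.2 140.  140.2 141.4 142.2 142.9 143.1 143.1 143.4]
side4 body [231.  235.7 240.9 250.9]
scene4 tip [135.1 139.2 139.8 140.2 143.  143.2 143.5 144.5 144.6 145.1 145.3 145.8]
scene4 body [228.  232.5 236.8 246.8]
w4 tip [133.9 134.1 134.5 134.6 134.9 135.  135.1 135.1 135.2 135.2 135.3 135.3]
w4 body [231.5 234.  237.3 244.7]
```

Call:
step_arm(
  plan=[
    [-0.014, 0, 0, 0, 0, 0, 1],
    [-0.014, 0, 0, 0, 0, 0, 1],
    [0, 0, 0, 0, 0, 0, 1],
  ],
)

```text
time: 6.2
eef_pos: [475.7, 8.7, 95.8]
orientation: [0.0, 0.807, 0.59, -0.0]
force: [0.3, 1.1, 0.8]
finger_gap: 0.5
```

Call:
step_arm(
  plan=[
    [0, 0, 0.015, 0, 0, 0, 1],
    [0, 0, 0.013, 0, 0, 0, 1],
    [0, 0, 0, 0, 0, 0, 1],
  ],
)

```text
time: 6.5
eef_pos: [475.1, 10.6, 66.4]
orientation: [-0.001, 0.807, 0.591, -0.001]
force: [0.4, -0.6, 0.7]
finger_gap: 0.5
```

Call:
step_arm(
  plan=[
    [0, 0, 0.006, 0, 0, 0, 1],
    [0, 0, 0.003, 0, 0, 0, 1],
    [0, 0, 0, 0, 0, 0, 1],
  ],
)

```text
time: 6.8
eef_pos: [476.1, 10.4, 58.7]
orientation: [-0.0, 0.807, 0.591, -0.0]
force: [-0.3, 0.6, 0.1]
finger_gap: 0.7
```

```bash
cat > tip.py <<'E'
import sys
from workcell import eyes,ctrl
from h import *
t=sys.argv[1]
ey=np.array([.309,.951]);ex=np.array([.951,-.309]);L=np.array([487.,42.4])
s=ctrl.read_state();P=np.array(s["eef_pos"]);q=(P[:2]-L);A,B=q@ey,q@ex
print("tcp ey %.1f ex %.1f z %.1f"%(A,B,P[2]),"t",s["time"])
for n in("side","scene"):
    c=eyes.camera_params(n);p,d=eyes.read_camera(n);np.savez(n+t+".npz",p=p,d=d,**c)
    W=cloud(p,d,c);R=W[...,:2]-L;a,b=R@ey,R@ex
    m=(abs(b-B)<14)&(abs(a-A)<12)&(W[...,2]>78)&(W[...,2]<200)&(p.max(2)>40)
    print(n,"tip z",np.sort(W[m][:,2])[:8].round(1),"ey",np.percentile(a[m],[3,97]).round(1))
    m=(abs(b)<12)&(W[...,2]>85)&(W[...,2]<122)&(p.max(2)<40)&(a>A+5)&(a<120)
    if m.sum()>5: print(n,"lever ey",np.percentile(a[m],[3,50,97]).round(1))
    u,v=proj([500,72,100],c)[0].astype(int)
    cv2.imwrite(f"pics/{n}{t}.png",cv2.resize(p[v-60:v+60,u-70:u+70,::-1],None,fx=5,fy=5,interpolation=cv2.INTER_CUBIC))
E
python3 tip.py 5; python3 look.py w5
```

```text
tcp ey -33.8 ex -0.5 z 58.7 t 6.8
side tip z [103.3 103.7 104.  104.2 105.5 105.8 106.8 106.9] ey [-40.8 -22.3]
side lever ey [-26.    6.9  11. ]
scene tip z [100.  102.  103.9 105.8 106.  106.1 106.6 106.6] ey [-44.4 -24.5]
scene lever ey [-7.6 -5.1 -1.6]
lever y range [-5.9  1.1  6.5] px 1901
6.95 tcp rel lever-off: ey -33.8 ex -0.2 z 59.1 F along ey/ex/z [ 0.47  0.87 -0.22]
```

View pics/side5.png

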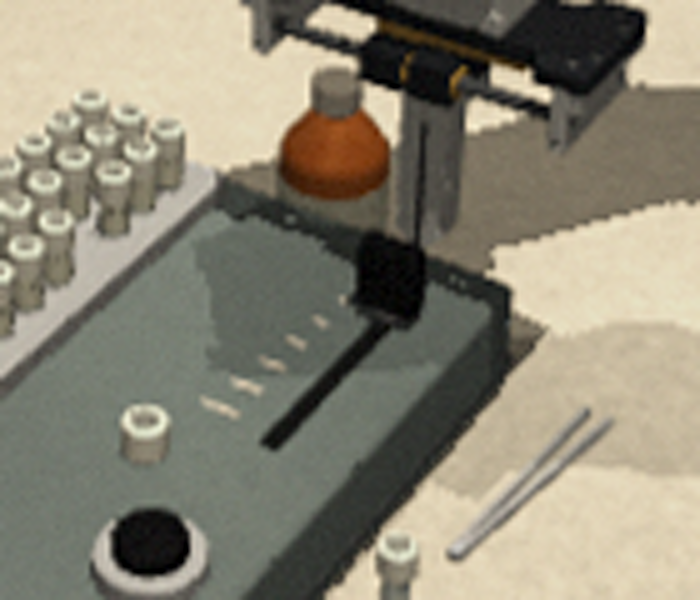

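The fingertip is now at about z 99, behind the lever and below its top. I'll go a little lower and then approach it slowly.

Call:
step_arm(
  plan=[
    [0.004, 0, 0.005, 0, 0, 0, 1],
    [0.006, 0, 0, 0, 0, 0, 1],
    [0.003, 0, 0, 0, 0, 0, 1],
    [0, 0, 0, 0, 0, 0, 1],
  ],
)

```text
time: 7.35
eef_pos: [480.3, 23.5, 54.0]
orientation: [-0.0, 0.807, 0.591, 0.0]
force: [0.5, -0.1, 0.4]
finger_gap: 0.5
```

Call:
step_arm(
  plan=[
    [0.002, 0, 0, 0, 0, 0, 1],
    [0.002, 0, 0, 0, 0, 0, 1],
    [0, 0, 0, 0, 0, 0, 1],
  ],
)

```text
time: 7.65
eef_pos: [481.4, 26.7, 53.9]
orientation: [-0.0, 0.807, 0.591, 0.0]
force: [0.0, -0.6, 0.1]
finger_gap: 0.6
```

Call:
step_arm(
  plan=[
    [0.002, 0, 0, 0, 0, 0, 1],
    [0, 0, 0, 0, 0, 0, 1],
  ],
)

```text
time: 7.85
eef_pos: [481.9, 28.4, 53.9]
orientation: [0.0, 0.807, 0.591, -0.0]
force: [-0.2, -1.9, 1.0]
finger_gap: 0.5
```

Call:
step_arm(
  plan=[
    [0.002, 0, 0, 0, 0, 0, 1],
    [0, 0, 0, 0, 0, 0, 1],
  ],
)

```text
time: 8.05
eef_pos: [482.5, 30.1, 53.9]
orientation: [0.0, 0.807, 0.591, -0.0]
force: [-1.0, -4.2, 1.3]
finger_gap: 0.7
```

Call:
step_arm(
  plan=[
    [0.002, 0, 0, 0, 0, 0, 1],
    [0, 0, 0, 0, 0, 0, 1],
  ],
)

```text
time: 8.25
eef_pos: [483.0, 31.8, 53.9]
orientation: [0.0, 0.807, 0.591, -0.0]
force: [-1.7, -5.8, 2.4]
finger_gap: 0.5
```

```bash
python3 look.py w6
```

```text
lever y range [-9.6  5.6 11.2] px 2096
8.3 tcp rel lever-off: ey -11.4 ex -0.5 z 53.9 F along ey/ex/z [-5.88  0.36  2.43]
```

Call:
step_arm(
  plan=[
    [0.002, 0, 0, 0, 0, 0, 1],
    [0, 0, 0, 0, 0, 0, 1],
  ],
)

```text
time: 8.5
eef_pos: [483.6, 33.7, 53.9]
orientation: [0.0, 0.807, 0.591, -0.0]
force: [-0.4, -5.0, 2.4]
finger_gap: 0.8
```

Call:
step_arm(
  plan=[
    [0.002, 0, 0, 0, 0, 0, 1],
    [0, 0, 0, 0, 0, 0, 1],
  ],
)

```text
time: 8.7
eef_pos: [484.4, 36.2, 53.9]
orientation: [-0.0, 0.807, 0.591, 0.0]
force: [0.4, -1.9, 0.4]
finger_gap: 0.8
```

Call:
step_arm(
  plan=[
    [0.002, 0, 0, 0, 0, 0, 1],
    [0, 0, 0, 0, 0, 0, 1],
  ],
)

```text
time: 8.9
eef_pos: [485.1, 38.6, 54.0]
orientation: [-0.0, 0.807, 0.591, 0.0]
force: [0.4, -0.3, 0.5]
finger_gap: 0.5
```

```bash
python3 look.py w7
```

```text
lever y range [-2.5 23.2 28.8] px 2131
8.95 tcp rel lever-off: ey -4.4 ex -0.7 z 53.9 F along ey/ex/z [ 0.22  0.49 -0.22]
```

First click felt: about 6 N, then it dropped away, and the lever jumped to about 20 mm. On to the second.

Call:
step_arm(
  plan=[
    [0.003, 0, 0, 0, 0, 0, 1],
    [0.003, 0, 0, 0, 0, 0, 1],
    [0.002, 0, 0, 0, 0, 0, 1],
    [0, 0, 0, 0, 0, 0, 1],
  ],
)

```text
time: 9.35
eef_pos: [487.5, 46.0, 53.9]
orientation: [-0.0, 0.807, 0.591, 0.0]
force: [-0.0, 0.5, 0.1]
finger_gap: 0.4
```

Call:
step_arm(
  plan=[
    [0.002, 0, 0, 0, 0, 0, 1],
    [0, 0, 0, 0, 0, 0, 1],
  ],
)

```text
time: 9.55
eef_pos: [487.9, 47.4, 53.9]
orientation: [0.0, 0.807, 0.591, -0.0]
force: [-0.3, -1.0, -0.2]
finger_gap: 0.7
```

Call:
step_arm(
  plan=[
    [0.002, 0, 0, 0, 0, 0, 1],
    [0, 0, 0, 0, 0, 0, 1],
  ],
)

```text
time: 9.75
eef_pos: [488.4, 49.1, 53.9]
orientation: [0.0, 0.807, 0.591, -0.0]
force: [-0.2, -3.4, 1.5]
finger_gap: 0.4
```

Call:
step_arm(
  plan=[
    [0.002, 0, 0, 0, 0, 0, 1],
    [0, 0, 0, 0, 0, 0, 1],
  ],
)

```text
time: 9.95
eef_pos: [489.0, 50.9, 53.9]
orientation: [0.0, 0.807, 0.591, -0.0]
force: [-1.3, -5.2, 2.4]
finger_gap: 0.0
```

Call:
step_arm(
  plan=[
    [0.002, 0, 0, 0, 0, 0, 1],
    [0, 0, 0, 0, 0, 0, 1],
  ],
)

```text
time: 10.15
eef_pos: [489.6, 52.8, 53.9]
orientation: [0.0, 0.807, 0.591, -0.0]
force: [-0.5, -4.8, 0.9]
finger_gap: 0.8
```

```bash
python3 look.py w8
```

```text
lever y range [11.5 27.6 33.1] px 2083
10.2 tcp rel lever-off: ey 10.7 ex -0.7 z 53.9 F along ey/ex/z [-4.22 -0.38  1.85]
```

Call:
step_arm(
  plan=[
    [0.002, 0, 0, 0, 0, 0, 1],
    [0, 0, 0, 0, 0, 0, 1],
  ],
)

```text
time: 10.4
eef_pos: [490.4, 55.3, 53.9]
orientation: [-0.0, 0.807, 0.591, 0.0]
force: [-0.2, -1.6, 0.6]
finger_gap: 0.8
```

Call:
step_arm(
  plan=[
    [0.002, 0, 0, 0, 0, 0, 1],
    [0, 0, 0, 0, 0, 0, 1],
  ],
)

```text
time: 10.6
eef_pos: [491.2, 57.7, 54.0]
orientation: [-0.0, 0.807, 0.591, 0.0]
force: [0.6, 0.3, -0.0]
finger_gap: 0.5
```

```bash
python3 look.py w9
```

```text
lever y range [17.5 43.  48.7] px 2132
10.65 tcp rel lever-off: ey 15.7 ex -0.7 z 54.0 F along ey/ex/z [-0.3  -0.83 -0.51]
```

Second click felt (lever at about 41 mm). Now the third, done the same way.

Call:
step_arm(
  plan=[
    [0.003, 0, 0, 0, 0, 0, 1],
    [0.003, 0, 0, 0, 0, 0, 1],
    [0.002, 0, 0, 0, 0, 0, 1],
    [0, 0, 0, 0, 0, 0, 1],
  ],
)

```text
time: 11.05
eef_pos: [493.5, 65.1, 53.9]
orientation: [-0.0, 0.807, 0.591, 0.0]
force: [0.1, -0.9, 0.6]
finger_gap: 0.6
```

Call:
step_arm(
  plan=[
    [0.002, 0, 0, 0, 0, 0, 1],
    [0, 0, 0, 0, 0, 0, 1],
  ],
)

```text
time: 11.25
eef_pos: [493.9, 66.5, 53.9]
orientation: [0.0, 0.807, 0.591, -0.0]
force: [-0.2, -1.9, 0.4]
finger_gap: 0.5
```

Call:
step_arm(
  plan=[
    [0.002, 0, 0, 0, 0, 0, 1],
    [0, 0, 0, 0, 0, 0, 1],
  ],
)

```text
time: 11.45
eef_pos: [494.5, 68.1, 53.9]
orientation: [0.0, 0.807, 0.591, -0.0]
force: [-1.5, -3.6, 1.0]
finger_gap: 0.7
```

Call:
step_arm(
  plan=[
    [0.002, 0, 0, 0, 0, 0, 1],
    [0, 0, 0, 0, 0, 0, 1],
  ],
)

```text
time: 11.65
eef_pos: [495.1, 69.9, 53.9]
orientation: [0.0, 0.807, 0.591, -0.0]
force: [-1.0, -5.1, 2.8]
finger_gap: 0.4
```

Call:
step_arm(
  plan=[
    [0.002, 0, 0, 0, 0, 0, 1],
    [0, 0, 0, 0, 0, 0, 1],
  ],
)

```text
time: 11.85
eef_pos: [495.6, 71.9, 53.8]
orientation: [0.0, 0.807, 0.591, -0.0]
force: [-2.0, -4.4, 2.5]
finger_gap: 0.2
```

```bash
python3 look.py w10
```

```text
lever y range [32.1 47.6 53.1] px 2092
11.9 tcp rel lever-off: ey 30.6 ex -0.9 z 53.9 F along ey/ex/z [-4.46  1.46  1.79]
```

Call:
step_arm(
  plan=[
    [0.002, 0, 0, 0, 0, 0, 1],
    [0, 0, 0, 0, 0, 0, 1],
  ],
)

```text
time: 12.1
eef_pos: [496.5, 74.4, 53.9]
orientation: [-0.0, 0.807, 0.591, 0.0]
force: [0.5, -1.4, -1.3]
finger_gap: 0.2
```

Call:
step_arm(
  plan=[
    [0.002, 0, 0, 0, 0, 0, 1],
    [0, 0, 0, 0, 0, 0, 1],
  ],
)

```text
time: 12.3
eef_pos: [497.2, 76.8, 54.0]
orientation: [-0.0, 0.807, 0.591, 0.0]
force: [-0.1, 1.1, 0.4]
finger_gap: 0.4
```

```bash
python3 look.py w11
```

```text
lever y range [37.3 63.  68.7] px 2138
12.35 tcp rel lever-off: ey 35.7 ex -0.9 z 54.0 F along ey/ex/z [-0.37  0.18  0.98]
```

View pics/w11.png

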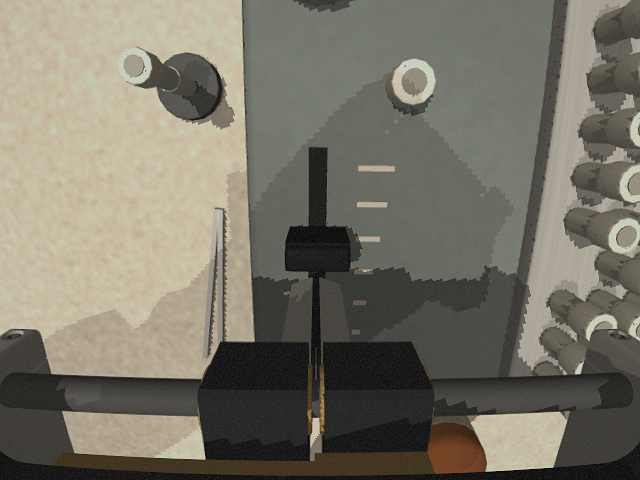

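The wrist view shows the lever beside the third bar, with bars four and five still ahead at rows 204 and 168. I'll back off, rise and go over to the button.

Call:
step_arm(
  plan=[
    [-0.008, 0, 0, 0, 0, 0, 1],
    [-0.008, 0, 0, 0, 0, 0, 1],
    [0, 0, -0.03, 0, 0, 0, 1],
    [0, 0, -0.05, 0, 0, 0, 1],
    [0, 0, -0.03, 0, 0, 0, 1],
  ],
)

```text
time: 12.85
eef_pos: [492.5, 60.4, 166.7]
orientation: [0.0, 0.807, 0.591, 0.001]
force: [-0.1, 0.2, -0.2]
finger_gap: 0.2
```

Call:
step_arm(
  plan=[
    [0.03, 0, 0, 0, 0, 0, 1],
    [0.045, 0, 0, 0, 0, 0, 1],
    [0.045, 0, 0, 0, 0, 0, 1],
    [0, 0, 0, 0, 0, 0, 1],
    [0, 0, 0, 0, 0, 0, 1],
  ],
)

```text
time: 13.35
eef_pos: [528.1, 175.4, 163.5]
orientation: [-0.0, 0.806, 0.591, -0.0]
force: [-0.0, 0.2, 0.5]
finger_gap: 0.7
```

```bash
python3 look.py w12; python3 tip.py 12;python3 - <<'E'
from h import *
ey=np.array([.309,.951]);ex=np.array([.951,-.309]);L=np.array([487.,42.4])
for n in("w12","wrist1","side0","side12","scene12"):
    z=np.load(n+".npz");W=cloud(z["p"],z["d"],z);p=z["p"];R=W[...,:2]-L;a,b=R@ey,R@ex
    m=(p.max(2)<60)&(W[...,2]>87)&(W[...,2]<97)&(abs(a-205)<25)&(abs(b)<25)
    if m.sum()>10: print(n,"btn ey",np.percentile(a[m],[2,50,98]).round(1),"ex",np.percentile(b[m],[2,50,98]).round(1),"z",np.median(W[m][:,2]).round(1),m.sum())
    m=(p.max(2)<60)&(W[...,2]>112)&(W[...,2]<120)&(abs(b)<20)&(a>-15)&(a<115)
    if m.sum()>10: print(n,"levertop ey",np.percentile(a[m],[2,50,98]).round(1))
    m=(p.min(2)>110)&(W[...,2]>84)&(W[...,2]<93)&(a>100)&(a<180)&(abs(b)<60)
    if m.sum()>10: print(n,"stopper ey/ex",a[m].mean().round(1),b[m].mean().round(1))
E
```

```text
13.4 tcp rel lever-off: ey 138.2 ex -1.7 z 163.6 F along ey/ex/z [ 0.06  0.63 -0.84]
tcp ey 138.2 ex -1.7 z 163.6 t 13.4
w12 btn ey [189.8 204.5 218.9] ex [-14.7  -0.   14.7] z 92.1 1420
w12 levertop ey [54.  56.1 58.6]
w12 stopper ey/ex 142.1 44.5
wrist1 levertop ey [-6.1 -0.5  5. ]
wrist1 stopper ey/ex 141.4 44.8
side0 btn ey [193.3 209.  223.1] ex [-15.8  -2.6  11.9] z 93.3 151
side0 levertop ey [-3.7  5.3  9.4]
side0 stopper ey/ex 145.1 44.2
side12 btn ey [193.2 209.4 222.6] ex [-16.   -3.3  12.8] z 93.4 151
side12 levertop ey [56.5 63.8 69.1]
side12 stopper ey/ex 145.4 44.0Traceback (most recent call last):
  File "tip.py", line 12, in <module>
    print(n,"tip z",np.sort(W[m][:,2])[:8].round(1),"ey",np.percentile(a[m],[3,97]).round(1))
                                                         ~~~~~~~~~~~~~^^^^^^^^^^^^^
    return _quantile_unchecked(
        a, q, axis, out, overwrite_input, method, keepdims, weights)
    return _ureduce(a,
                    func=_quantile_ureduce_func,
    ...<5 lines>...
                    overwrite_input=overwrite_input,
                    method=method)
    r = func(a, **kwargs)
    result = _quantile(arr,
                       quantiles=q,
    ...<2 lines>...
                       out=out,
                       weights=wgt)
    slices_having_nans = np.isnan(arr[-1, ...])
                                  ~~~^^^^^^^^^
IndexError: index -1 is out of bounds for axis 0 with size 0
Traceback (most recent call last):
FileNotFoundError: [Errno 2] No such file or directory: 'scene12.npz'
```

View pics/w12.png

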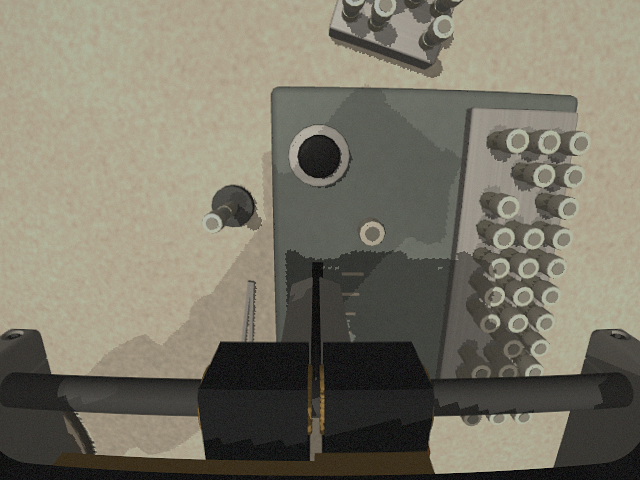

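Button centre is at ey 204.5, ex 0, and the side view puts the lever 59–60 mm from off. Now move over the button.

Call:
step_arm(
  plan=[
    [0.033, 0.001, 0, 0, 0, 0, 1],
    [0.033, 0.001, 0, 0, 0, 0, 1],
    [0, 0, 0.03, 0, 0, 0, 1],
    [0, 0, 0.03, 0, 0, 0, 1],
    [0, 0, 0.025, 0, 0, 0, 1],
  ],
)

```text
time: 13.95
eef_pos: [550.1, 235.6, 77.6]
orientation: [0.0, 0.807, 0.59, -0.0]
force: [0.6, 0.4, -0.9]
finger_gap: 0.6
```

Call:
step_arm(
  plan=[
    [0, 0, 0, 0, 0, 0, 1],
    [0, 0, 0, 0, 0, 0, 1],
  ],
)

```text
time: 14.15
eef_pos: [550.5, 236.5, 79.5]
orientation: [0.0, 0.807, 0.59, -0.0]
force: [0.2, -1.0, 0.2]
finger_gap: 0.5
```

```bash
python3 look.py w13;python3 - <<'E'
from workcell import eyes
from h import *
c=eyes.camera_params("side");p,d=eyes.read_camera("side")
u,v=proj([548,242,100],c)[0].astype(int)
cv2.imwrite("pics/side13.png",cv2.resize(p[v-60:v+60,u-70:u+70,::-1],None,fx=5,fy=5,interpolation=cv2.INTER_CUBIC))
E
```

```text
14.2 tcp rel lever-off: ey 204.9 ex 0.7 z 80.3 F along ey/ex/z [-0.47 -1.54  0.92]
```

View pics/side13.png

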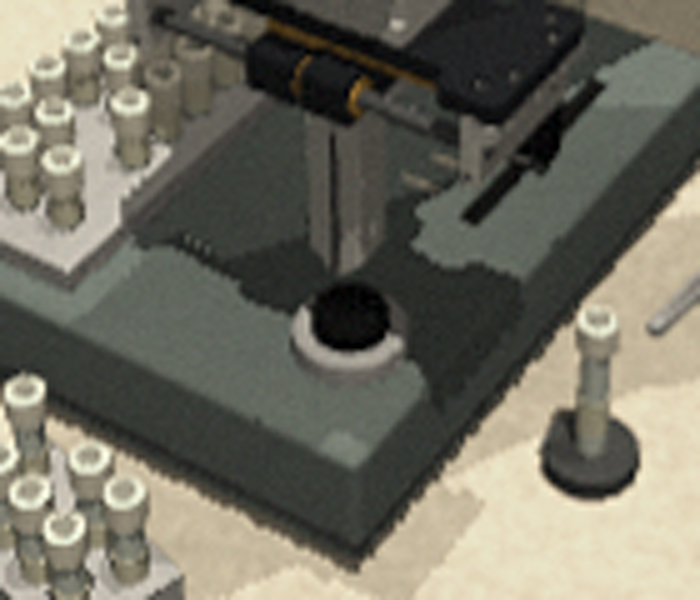

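Call:
step_arm(
  plan=[
    [0, 0, 0.01, 0, 0, 0, 1],
    [0, 0, 0.008, 0, 0, 0, 1],
    [0, 0, 0, 0, 0, 0, 1],
  ],
)

```text
time: 14.55
eef_pos: [549.6, 237.1, 59.8]
orientation: [-0.0, 0.807, 0.591, -0.001]
force: [0.5, 0.3, 0.1]
finger_gap: 0.4
```

Call:
step_arm(
  plan=[
    [0, 0, 0.003, 0, 0, 0, 1],
    [0, 0, 0.003, 0, 0, 0, 1],
    [0, 0, 0, 0, 0, 0, 1],
  ],
)

```text
time: 14.85
eef_pos: [550.0, 237.5, 54.6]
orientation: [-0.0, 0.807, 0.591, -0.0]
force: [0.2, -0.7, -0.2]
finger_gap: 0.3
```

Call:
step_arm(
  plan=[
    [0, 0, 0.002, 0, 0, 0, 1],
    [0, 0, 0, 0, 0, 0, 1],
  ],
)

```text
time: 15.05
eef_pos: [550.3, 237.7, 52.9]
orientation: [-0.0, 0.807, 0.591, 0.0]
force: [-0.3, 0.7, 2.3]
finger_gap: 0.3
```

Call:
step_arm(
  plan=[
    [0, 0, 0.002, 0, 0, 0, 1],
    [0, 0, 0, 0, 0, 0, 1],
  ],
)

```text
time: 15.25
eef_pos: [550.4, 237.6, 50.9]
orientation: [-0.0, 0.807, 0.591, 0.0]
force: [0.1, -0.4, 3.1]
finger_gap: 0.8
```

Call:
step_arm(
  plan=[
    [0, 0, 0.002, 0, 0, 0, 1],
    [0, 0, 0, 0, 0, 0, 1],
  ],
)

```text
time: 15.45
eef_pos: [550.3, 237.7, 48.9]
orientation: [-0.0, 0.807, 0.591, 0.0]
force: [-0.4, -0.7, 3.7]
finger_gap: 0.4
```

Contact came at TCP z≈53.5. I'll press until the force rises sharply at the bottom stop.

Call:
step_arm(
  plan=[
    [0, 0, 0.002, 0, 0, 0, 1],
    [0, 0, 0, 0, 0, 0, 1],
  ],
)

```text
time: 15.65
eef_pos: [550.4, 237.7, 47.6]
orientation: [0.0, 0.807, 0.591, 0.0]
force: [-2.8, -1.7, 13.6]
finger_gap: 0.4
```

Call:
step_arm(
  plan=[
    [0, 0, 0.001, 0, 0, 0, 1],
    [0, 0, 0, 0, 0, 0, 1],
    [0, 0, 0, 0, 0, 0, 1],
  ],
)

```text
time: 15.95
eef_pos: [550.5, 237.8, 47.3]
orientation: [0.0, 0.807, 0.591, 0.0]
force: [-6.4, -3.6, 26.3]
finger_gap: 0.5
```

The button has bottomed: travel stopped and the force rose to 26 N. Release it and move clear.

Call:
step_arm(
  plan=[
    [0, 0, -0.005, 0, 0, 0, 1],
    [0, 0, -0.01, 0, 0, 0, 1],
    [0, 0, -0.03, 0, 0, 0, 1],
    [0, 0, -0.05, 0, 0, 0, 1],
    [0, 0, -0.04, 0, 0, 0, 1],
  ],
)

```text
time: 16.45
eef_pos: [550.0, 237.6, 183.2]
orientation: [-0.0, 0.807, 0.591, 0.0]
force: [-0.3, 0.2, 0.4]
finger_gap: 0.5
```

Call:
step_arm(
  plan=[
    [-0.045, 0, -0.02, 0, 0, 0, 1],
    [-0.045, 0, 0, 0, 0, 0, 1],
    [-0.03, 0, 0, 0, 0, 0, 1],
    [0, 0, 0, 0, 0, 0, 1],
    [0, 0, 0, 0, 0, 0, 1],
  ],
)

```text
time: 16.95
eef_pos: [514.0, 122.5, 201.3]
orientation: [0.0, 0.807, 0.59, 0.0]
force: [-0.5, 0.4, -0.3]
finger_gap: 0.1
```

```bash
python3 look.py w14;python3 - <<'E'
from workcell import eyes
from h import *
c=eyes.camera_params("side");p,d=eyes.read_camera("side");np.savez("side14.npz",p=p,d=d,**c)
cv2.imwrite("pics/side14.png",p[:,:,::-1])
ey=np.array([.309,.951]);ex=np.array([.951,-.309]);L=np.array([487.,42.4])
for n in("w12","w14","side0","side14"):
    z=np.load(n+".npz");W=cloud(z["p"],z["d"],z);p=z["p"];R=W[...,:2]-L;a,b=R@ey,R@ex
    m=(p.max(2)<60)&(W[...,2]>83)&(W[...,2]<99)&(abs(a-205)<18)&(abs(b)<18)
    if m.sum()>10: print(n,"btn z",np.median(W[m][:,2]).round(1),m.sum())
    m=(p.max(2)<60)&(W[...,2]>112)&(W[...,2]<120)&(abs(b)<20)&(a>-15)&(a<115)
    if m.sum()>10: print(n,"levertop ey",np.percentile(a[m],[2,50,98]).round(1))
    m=(p.min(2)>110)&(W[...,2]>84)&(W[...,2]<93)&(a>100)&(a<180)&(abs(b)<60)
    if m.sum()>10: print(n,"stopper",a[m].mean().round(1),b[m].mean().round(1))
E
```

```text
lever y range [54.  61.2 66.5] px 533
17.0 tcp rel lever-off: ey 85.5 ex 0.7 z 201.2 F along ey/ex/z [ 0.29  0.94 -1.32]
w12 btn z 92.1 1421
w12 levertop ey [54.  56.1 58.6]
w12 stopper 142.1 44.5
w14 btn z 92.1 1248
w14 levertop ey [54.1 60.1 65.9]
w14 stopper 142.2 44.7
side0 btn z 93.3 162
side0 levertop ey [-3.7  5.3  9.4]
side0 stopper 145.1 44.2
side14 btn z 93.4 166
side14 levertop ey [55.1 64.8 69.9]
side14 stopper 145.6 44.1
```

View pics/side14.png

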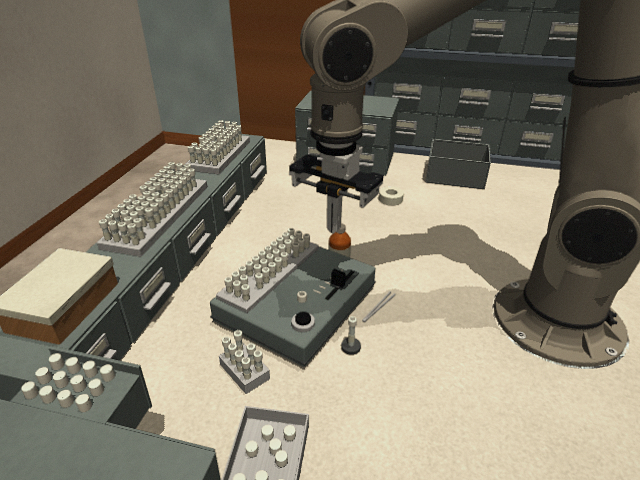

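View pics/w14.png

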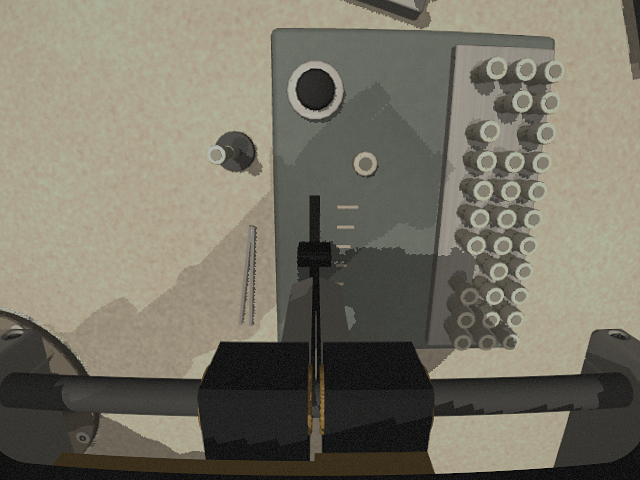

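The lever is at the third bar (about 60 mm), the button is back up (z 92), and the stopper, tube stand, forceps, rack and bottle look unmoved. The arm is clear of everything, so I'll hand in.

```bash
python3 -c "
from workcell import ctrl;print(ctrl.close_job())"
```

```text
the job is handed in; nothing more can be done
None
```

I pushed the lever with the shut fingertips to the third click, then pressed the start button fully down and let it up. The job was handed in at about 17 s.

- **Lever:** I felt all three clicks, each rising to about 5–6 N and then dropping away. In the last pictures it stands 59–61 mm from off, beside the third bar.
- **Button:** it bottomed after about 6 mm of travel, and I pressed on to 26 N against the stop. Afterwards its top was back at 92 mm, the same as before.
- **Other things:** the stopper reads within 1 mm of where it was. The rack, tube stand, forceps and bottle look unmoved in the pictures; I did not measure them. The gripper was clear of everything, with near-zero force.

**Disagreement:** the reported TCP height is about 39–40 mm below the fingertips as all three cameras see them. Because of this my first approach passed over the lever without touching it. I corrected the height from the camera depth, and the contact heights on the button then matched. The side camera also reads about 4–5 mm further along the lever's travel than the wrist camera, so I worked from the wrist view and from contact.

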